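# Arm the bench controller with the boxed key

## Robot

A 6-joint arm with a two-finger parallel gripper is mounted at the origin on the work surface. World frame = base frame: x ahead of the robot, y to its left, z up, the work surface at z = 0. Lengths are in m, angles in rad, forces in N, time in s.
With the tool pointing down it reaches from about 0.35 to 0.8 m from the base axis. Payload 7.3 kg.
Tool frame: the origin (TCP) lies at the very end of the fingers, on their centre line; the grasp point (between the pads) lies 19 mm behind it; z points along the fingers, y is the line along which they close (so a half turn about z gives the same grasp; the last joint's range is limited). The gripper opens to 85 mm and grips with 20 to 120 N. Pads are 22 mm wide; open, the fingers measure 114 mm over their backs; the gripper's body (76 mm by 85 mm) begins 54 mm behind the grasp point. The pads swing forward as they close: fully open they stand 13 mm farther back than shut.
Start: joints at [0.979, 0.342, 1.524, -0, 1.275, -0.146], TCP at [0.226, 0.474, 0.194] pointing down, gripper open.
Joint ranges: [-2.53, 2.53], [-0.77, 2.02], [0.04, 2.7], [-1, 4.14], [0.28, 2.66], [-3.11, 3.11]. Speed limits (rad/s): [2.57, 2.57, 3.14, 3.14, 3.14, 3.14].

## Interface

Orientations are given as a unit quaternion [x, y, z, w].
In Python, from rig import robot gives the robot as it stands. The module is installed in compiled form; this text tells all that it offers.
- The arm moves only by the tool move_arm, never from a script. Its argument "deltas" is a list of rows, each an object of numbers: "jaw": the opening, from -1 (shut) to 1 (fully open); "x", "y", "z": the shift along the world's x, y, z in m; "rx", "ry", "rz": the turn, a rotation vector about the world's x, y, z in rad. A call has exactly 5 rows; each row shifts and turns the commanded pose from where the row before left it; what a row does not reach is not made up. A row lasts 1/10 s, in which the tool goes at most 50 mm and 8.59 degrees, less where a joint would pass 70% of its speed; a pose out of reach is approached as far as the arm can. A call is refused whole if a number of a shift passes 0.05 or a number of a turn 0.15, either way. A call with a gripper value outside its range is refused whole. The fingers move at their own pace and stop on an object; "grip_force" is the grip in N (left out, the last holds). Time passes only in rows, so rows that do not move let the fingers close, or fill a call up. It gives the time, the measured TCP pose, the force, the opening and the grip force at its end, in the units of the state.
- robot.sense(): the state, without advancing time (a new reading comes with each control period).
- robot.capture(name): name is "side" or "top"; returns a dict with "color" (420x560x3 uint8, blue, green, red), "camera_matrix" (3x3 intrinsics, pixels), "k1" (the pictures are not rectified: a ray, as slopes to the right and down, at radius r is drawn at 1 + k1 r^2 times it, then the intrinsics apply), "rvec" (rotation vector, rad) and "tvec" (3), from world to camera coordinates, as OpenCV has them. Camera axes: x right, y down, z forward; pixel columns grow to the right and rows downward; lengths in m; the calibration is good to about 2 mm. A picture is of the moment at which its call begins. There is no depth.
- robot.hand_in(): hands the job in; it is judged then, once.
The state is a dict: "t": time; "joint_positions": joint angles; "dq": joint speeds; "joint_torque": joint torques, N m; "ee_pos": TCP position; "tool_rot": TCP orientation; "force": force on the tool from outside, world axes, zero at the start; "torque": the same for the moment, N m; "width": opening from 0.0 (shut) to 1.0 (fully open); "grip_force": force on a finger pad.
Only numpy, scipy, OpenCV 4.12 (cv2) and the standard library are available. Lean on these libraries where they do the work, as an engineer would, in place of code of your own. Each camera call takes 0.05 s, during which the arm holds its last target. There are 200 camera calls.

## Task

Swing both half-open flaps of the small carton well out past upright, take the red-headed key out of it and push it into the key switch on top of the white controller, wiggling it past the sticky pins until its round shoulder sits on the switch face. Then turn the key a full quarter clockwise (seen from above) to its stop and finish while still holding it turned: the switch springs back if let go. Leave the slide box, the jar and the tube rack where they stand.

Things in the scene. Friction and masses are not known exactly. Their poses are not given: they have to be found in the camera images.
- carton: Fixed cardboard carton, 110 (its x) x 150 (its y) x 88 mm high, walls 3 mm, its open top flanked by two flaps hinged on the top edges of the +y and -y walls (hinge lines along x, 73.5 mm from the middle, at rim height). A black foam insert, flat top 32 mm above the origin, carries the key in its middle. Origin: centre of its underside.
- flap_left (a joint): Flap on the carton's +y wall, rad: 0 shut and level, 1.57 upright, up to 2.7 swung outward. 106 mm wide, 55 mm from hinge to free edge, 3 mm thick; stays where left (0.03 N m crease). Starts at 0.8 to 1.15: the free edges stand 39 to 50 mm above the rim, at least 70 mm apart, so shut fingers fit between them from above and can push each flap outward.
- flap_right (a joint): The same for the equal flap on the carton's -y wall: grows from 0 (shut) as it swings outward.
- key_head (a point): Centre of the loose key's red head, the place to grip: 32 (its x) x 10 (its y) x 36 mm (its z, up). Under the head an 18 mm round shoulder 9 mm high; its underside, 27 mm below this point, rests on the foam, the bit down in a pocket. The key stands upright, x within a few degrees of the carton's x; a half turn about z looks the same. 40 to 70 g.
- key_tip (a point): Centre of the tip of the same key, 49.5 mm below the centre of the head; axes as the key's. The flat bit reaches from the tip 10 mm up, 15 (x) x 5 mm (y), its lowest 2.5 mm narrowed to 13 x 2.4 mm; above it a round neck of 4.8 mm diameter and 12.5 mm length goes up to the shoulder.
- keyhole (a point): Mouth of the keyway, centre of the level switch face: a 44 mm steel square 90 mm above the table, in the middle of the fixed white controller (150 x, 130 y, 75 mm high). Axes: the controller's, z up. Slot 17.5 mm (x) x 7 mm (y), 2 mm bevel. Two sticky pins 5 mm down take 10 to 20 N of straight push, or about 6 N while the key is rocked 5 degrees about z. Home is 22.5 mm deep, shoulder on the face.
- cylinder (a joint): Lock cylinder angle, rad: 0 at rest, slot along the controller's x; grows clockwise seen from above, stop at 1.571 (its red pointer then faces the green dot on the controller's +y side). Turns only with the key home, which then cannot be lifted out. A spring returns it to 0 (0.04 N m at rest, 0.13 N m at the stop). The key has about 0.13 rad of play either way in it.
- slide_box: Loose white slide box 57 x 87 x 32 mm with a yellow edge, to be left alone. Origin: centre of its underside.
- jar: Loose amber jar, 48 mm in diameter, 65 mm high, to be left alone. Origin: centre of its underside.
- tube_rack: Loose blue tube rack 50 x 100 mm, 54 mm high over the tube caps, to be left alone. Origin: centre of its underside.
Mind the look-alikes: they are no part of the job. Of the things shaped like the part that bears key_head, the red one is meant.

How it is judged:
On the way, in this order (a step that is already met when the one before it is completed fails the run):
1. both flaps are swung out past upright (at least 1.75 rad) (value of joint each of flap_left, flap_right above 1.75 rad), for 0.2 s.
2. the key is lifted clear of the carton (z of key_tip in the frame of carton above 0.07 m and contact force between the fingers and key above 1 N), for 0.1 s.
3. the key is fully home in the switch, not yet turned (z of key_tip in the frame of keyhole below -0.0195 m and horizontal distance between key_tip and keyhole below 0.004 m and angle between the z axis of key_tip and the z axis of keyhole, either way round below 0.15 rad and value of joint cylinder below 0.3 rad), for 0.1 s.
4. the key is turned a quarter clockwise (z of key_tip in the frame of keyhole below -0.0195 m and horizontal distance between key_tip and keyhole below 0.004 m and angle between the z axis of key_tip and the z axis of keyhole, either way round below 0.15 rad and value of joint cylinder above 1.35 rad), for 0.2 s.
At the end, for the whole second after the job is handed in: Flaps open at 1.75 rad or more; key home in the switch (within 3 mm of full depth, upright, within 4 mm of the axis); cylinder held still at 1.35 rad or more by fingers gripping the key; the three other things within 25 mm of their places, upright (all of step 1 and all of step 4 and velocity of joint cylinder below 0.2 rad/s and contact force between the fingers and key above 1 N); the arm keeps its last pose, push and grip.
It fails at once if the slide box is shifted by more than 25 mm or tipped (distance of slide_box from where it was at the start of the episode above 0.025 m or angle between slide_box's own z axis and vertical above 0.4 rad).
It fails at once if the jar is shifted by more than 25 mm or tipped (distance of jar from where it was at the start of the episode above 0.025 m or angle between jar's own z axis and vertical above 0.4 rad).
It fails at once if the tube rack is shifted by more than 25 mm or tipped (distance of tube_rack from where it was at the start of the episode above 0.025 m or angle between tube_rack's own z axis and vertical above 0.4 rad).
It also fails if it takes over 72 s, if anything falls off the work surface, if the arm or the gripper's body presses on something with over 40 N, if the wrist force passes 120 N, or if a joint passes its speed limit or range.

## Working session

There is one attempt and no reset: what is moved stays moved. The work goes in short steps, Python scripts to look and compute and a tool call to move; the robot and the scene stay as the last step left them, time stands still between calls to the robot, and variables do not carry over. Pictures are saved under pics/ and viewed, at most 10 in all, crops included, and the job is handed in when it is done.

Besides the shell and the picture viewer there is one more tool, called after "Call:" as name([rows], argument=value, ...), one row to a line, values as JSON. move_arm: Moves the arm, as the interface text tells. Its arguments: {"type":"object","properties":{"deltas":{"type":"array","items":{"type":"object","properties":{"jaw":{"type":"number"},"x":{"type":"number"},"y":{"type":"number"},"z":{"type":"number"},"rx":{"type":"number"},"ry":{"type":"number"},"rz":{"type":"number"}}}},"grip_force":{"type":"number"}},"required":["deltas"]}

```bash
mkdir -p pics; cat > h.py <<'E'
import numpy as np, cv2
from rig import robot
def cap(name,fn):
    c=robot.capture(name); cv2.imwrite('pics/'+fn,c['color'])
    np.savez('pics/'+fn+'.npz',**{k:np.array(v) for k,v in c.items()}); return c
def dist(c):
    return np.array([float(c['k1']),0,0,0,0])
def proj(c,P):
    return cv2.projectPoints(np.array(P,float).reshape(-1,1,3),np.array(c['rvec'],float),np.array(c['tvec'],float),np.array(c['camera_matrix'],float),dist(c))[0].reshape(-1,2)
def ray(c,uv):
    p=cv2.undistortPoints(np.array(uv,float).reshape(-1,1,2),np.array(c['camera_matrix'],float),dist(c)).reshape(-1,2)
    R=cv2.Rodrigues(np.array(c['rvec'],float))[0]; o=-R.T@np.array(c['tvec'],float).ravel()
    return o,np.c_[p,np.ones(len(p))]@R
def atz(c,uv,z):
    o,d=ray(c,uv); z=np.broadcast_to(z,len(d)); return o+d*((z-o[2])/d[:,2])[:,None]
def load(fn): return dict(np.load('pics/'+fn+'.npz'))
E
python3 - <<'E'
from h import *
for n in('top','side'):
    c=cap(n,n+'0.png'); print(n,ray(c,[[280,210]]),c['k1'],c['camera_matrix'][0])
s=robot.sense();print(s)
a=cv2.imread('pics/top0.png');b=cv2.imread('pics/side0.png')
E
```

```text
top (array([ 0.52349434, -0.00996375,  0.80434915]), array([[ 0.08025334, -0.03319151, -0.99628233]])) -0.05543150645454324 [383.99138885   0.         275.88012101]
side (array([0.28007494, 0.36234082, 0.6446724 ]), array([[ 0.37892736, -0.503847  , -0.77625431]])) -0.015750141313231405 [384.15453417   0.         280.5536079 ]
{'t': 0.1, 'joint_positions': array([ 9.78962485e-01,  3.42641269e-01,  1.52489518e+00, -1.10213957e-05,
        1.27540699e+00, -1.46019159e-01]), 'dq': array([ 0.00015395, -0.00255875, -0.0015556 ,  0.00010495,  0.00135792,
       -0.00118263]), 'joint_torque': array([ 1.93412197e-03, -4.34447014e+01, -2.46492022e+01, -1.07267897e-04,
        4.65564342e-03, -5.14235830e-05]), 'ee_pos': array([0.22614452, 0.47335643, 0.19341079]), 'tool_rot': array([ 2.21064346e-01,  9.75258991e-01, -6.31850690e-04, -2.38640421e-04]), 'force': array([ 0.32978293, -0.42924702, -0.40662501]), 'torque': array([ 0.01405421, -0.01791986, -0.01149454]), 'grip_force': 0.0, 'width': 0.9950789668131294}
```

View pics/top0.png

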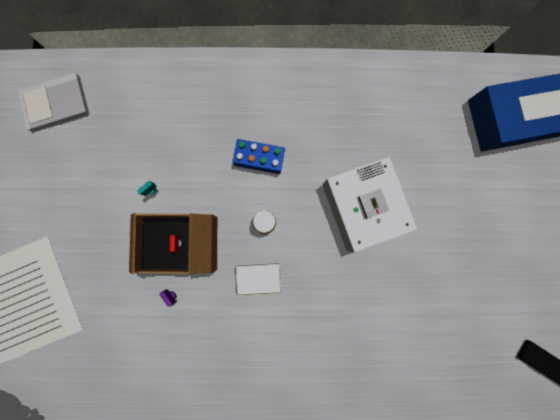

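View pics/side0.png

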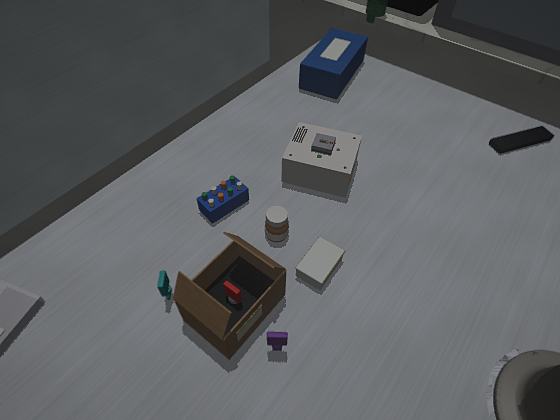

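The top view shows the red key in the carton at about (173,243). The look-alikes are teal at (148,188) and purple at (168,297), both lying outside the carton. The task asks for the red one, standing in the foam, so that is the one I will use. The switch is near (374,204), and its green dot near (356,210).

```bash
python3 - <<'E'
from h import *
a=cv2.imread('pics/top0.png');b=cv2.imread('pics/side0.png')
f=lambda i,x,y,w,h,s:cv2.resize(i[y:y+h,x:x+w],None,fx=s,fy=s,interpolation=cv2.INTER_CUBIC)
o=np.zeros((600,800,3),np.uint8)
o[:300,:400]=f(a,120,195,100,75+0,4)[:300]   # top carton x=120+u/4,y=195+v/4 (v<300)
o[:300,400:]=f(a,320,155,100,75,4)
# rows below
o[300:,:400]=f(b,170,225,133,100,3)[:300,:399].repeat(1,0)[:, :400] if False else cv2.resize(f(b,170,230,120,90,1),(400,300),interpolation=cv2.INTER_CUBIC)
o[300:,400:]=cv2.resize(f(b,275,115,100,75,1),(400,300),interpolation=cv2.INTER_CUBIC)
cv2.imwrite('pics/crop0.png',o)
c=load('top0.png')
print(atz(c,[[0,0],[560,0],[0,420],[560,420]],0).round(3))
E
```

```text
[[ 1.067  0.6    0.   ]
 [ 1.088 -0.701  0.   ]
 [ 0.149  0.547  0.   ]
 [ 0.135 -0.641  0.   ]]
```

View pics/crop0.png

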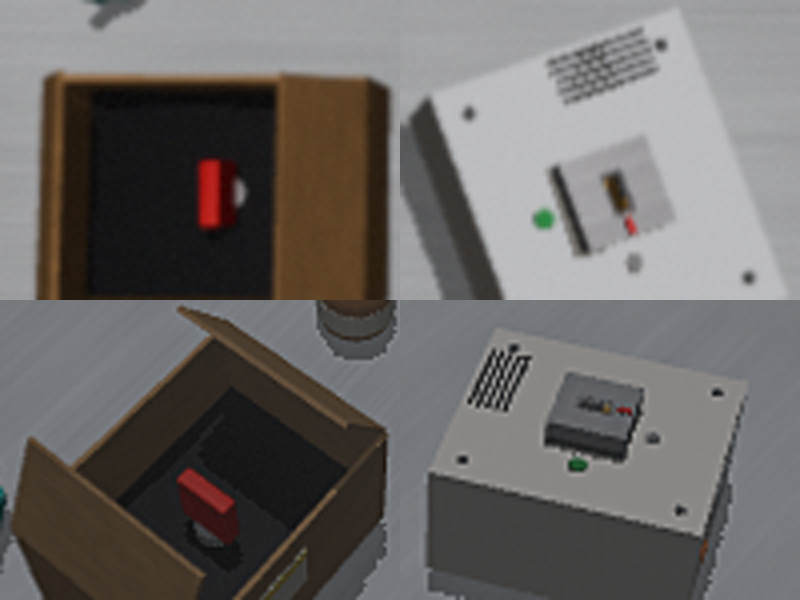

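```bash
python3 - <<'E'
from h import *
from scipy.optimize import least_squares
c=load('top0.png');d=load('side0.png')
T=lambda u,v:(120+u/4-.375,195+v/4-.375); C=lambda u,v:(320+(u-400)/4-.375,155+v/4-.375)
S=lambda u,v:(170+u*.3-.35,230+(v-300)*.3-.35); D=lambda u,v:(275+(u-400)/4-.375,115+(v-300)/4-.375)
def tri(a,b):
    o1,r1=ray(c,[a]);o2,r2=ray(d,[b]);r1=r1[0]/np.linalg.norm(r1);r2=r2[0]/np.linalg.norm(r2)
    s=np.linalg.lstsq(np.c_[r1,-r2],o2-o1,rcond=None)[0];p,q=o1+s[0]*r1,o2+s[1]*r2
    return ((p+q)/2).round(4),np.linalg.norm(p-q).round(4)
print('head',atz(c,[T(209,193)],.077),atz(d,[S(208,489)],.077),tri(T(209,193),S(208,489)))
print('head corners',atz(c,[T(198,160),T(221,160),T(221,228),T(198,228)],.077))
print('hole',atz(c,[C(617,190)],.09),atz(d,[D(597,406)],.09),tri(C(617,190),D(597,406)))
f=atz(c,[C(553,165),C(645,136),C(677,220),C(586,254)],.09);print('face',f,f.mean(0))
fs=atz(d,[D(568,372),D(642,389),D(630,444),D(547,426)],.09);print('faceside',fs,fs.mean(0))
b=atz(c,[C(432,97),C(680,10),C(790,290)],.075);print('ctrl',b, np.linalg.norm(np.diff(b,axis=0),axis=1))
v=b[1]-b[2];print('ctrl yaw',np.arctan2(v[1],v[0]),[np.arctan2(*(x[1::-1])) for x in (f[0]-f[3],f[1]-f[2])])
print('green/rim',atz(c,[C(543,219)],.075))
# carton rim: top far edge and side corners
print('carton side rim',atz(d,[S(212,338),S(385,433)],.088),atz(c,[T(62,79),T(278,77)],.088))
print('jar,box,rack',atz(c,[(264,218),(258,278),(259,155)],.05))
E
```

```text
head [[0.51959476 0.16976366 0.077     ]] [[0.51983712 0.16971985 0.077     ]] (array([0.5197, 0.1698, 0.0772]), np.float64(0.0002))
head corners [[0.53511622 0.17525808 0.077     ]
 [0.53513822 0.16437665 0.077     ]
 [0.50318063 0.16380959 0.077     ]
 [0.50315489 0.17465834 0.077     ]]
hole [[ 0.59623859 -0.21109778  0.09      ]] [[ 0.59478728 -0.21045729  0.09      ]] (array([ 0.596 , -0.2118,  0.0885]), np.float64(0.0009))
face [[ 0.60800537 -0.18077939  0.09      ]
 [ 0.62198644 -0.22509775  0.09      ]
 [ 0.58208307 -0.23953266  0.09      ]
 [ 0.56597941 -0.19572415  0.09      ]] [ 0.59451357 -0.21028349  0.09      ]
faceside [[ 0.6234036  -0.22422272  0.09      ]
 [ 0.58324901 -0.23795726  0.09      ]
 [ 0.56394173 -0.19594205  0.09      ]
 [ 0.60679122 -0.1799034   0.09      ]] [ 0.59434639 -0.20950636  0.09      ]
ctrl [[ 0.64255878 -0.12614546  0.075     ]
 [ 0.68613401 -0.24849746  0.075     ]
 [ 0.54951785 -0.29910298  0.075     ]] [0.12987999 0.14568766]
ctrl yaw 0.35475036564497187 [np.float64(0.34166187087249067), np.float64(0.3471011969783815)]
green/rim [[ 0.58368352 -0.17906115  0.075     ]]
carton side rim [[0.57288439 0.10707437 0.088     ]
 [0.46705311 0.09611339 0.088     ]] [[0.57257729 0.23703295 0.088     ]
 [0.57367797 0.13584627 0.088     ]]
jar,box,rack [[ 0.56842317 -0.00359274  0.05      ]
 [ 0.45144441  0.00786237  0.05      ]
 [ 0.69423372  0.00667773  0.05      ]]
```

Call:
move_arm([
  {"jaw": -1,"x": 0.0294,"y": -0.0303,"z": 0.002,"rz": 0.0463},
  {"jaw": -1,"x": 0.0294,"y": -0.0303,"z": 0.002,"rz": 0.0463},
  {"jaw": -1,"x": 0.0294,"y": -0.0303,"z": 0.002,"rz": 0.0463},
  {"jaw": -1,"x": 0.0294,"y": -0.0303,"z": 0,"rz": 0.0463},
  {"jaw": -1,"x": 0.0294,"y": -0.0303,"z": 0,"rz": 0.0463},
])

```text
invalid input at $.deltas[0]: expected keys jaw, x, y, z, rx, ry, rz
```

Call:
move_arm([
  {"jaw": -1,"x": 0.0294,"y": -0.0303,"rz": 0.0463},
  {"jaw": -1,"x": 0.0294,"y": -0.0303,"rz": 0.0463},
  {"jaw": -1,"x": 0.0294,"y": -0.0303,"rz": 0.0463},
  {"jaw": -1,"x": 0.0294,"y": -0.0303,"rz": 0.0463},
  {"jaw": -1,"x": 0.0294,"y": -0.0303,"rz": 0.0463},
])

```text
invalid input at $.deltas[0]: expected keys jaw, x, y, z, rx, ry, rz
```

Call:
move_arm([
  {"jaw": -1,"x": 0.0294,"y": -0.0303,"z": 0.002,"rx": 0,"ry": 0,"rz": 0.0463},
  {"jaw": -1,"x": 0.0294,"y": -0.0303,"z": 0.002,"rx": 0,"ry": 0,"rz": 0.0463},
  {"jaw": -1,"x": 0.0294,"y": -0.0303,"z": 0.002,"rx": 0,"ry": 0,"rz": 0.0463},
  {"jaw": -1,"x": 0.0294,"y": -0.0303,"z": 0,"rx": 0,"ry": 0,"rz": 0.0463},
  {"jaw": -1,"x": 0.0294,"y": -0.0303,"z": 0,"rx": 0,"ry": 0,"rz": 0.0463},
])

```text
t: 0.6
ee_pos: [0.3741, 0.3208, 0.1998]
tool_rot: [0.106, 0.994, -0.0, -0.0]
force: [0.4, -0.1, 0.5]
width: 0.141
grip_force: 0.0
```

Call:
move_arm([
  {"jaw": -1,"x": 0.0294,"y": -0.0303,"z": 0,"rx": 0,"ry": 0,"rz": 0.0463},
  {"jaw": -1,"x": 0.0294,"y": -0.0303,"z": 0,"rx": 0,"ry": 0,"rz": 0.0463},
  {"jaw": -1,"x": 0.0294,"y": -0.0303,"z": 0,"rx": 0,"ry": 0,"rz": 0.0463},
  {"jaw": -1,"x": 0.0294,"y": -0.0303,"z": 0,"rx": 0,"ry": 0,"rz": 0.0463},
  {"jaw": -1,"x": 0.0294,"y": -0.0303,"z": 0,"rx": 0,"ry": 0,"rz": 0.0463},
])

```text
t: 1.1
ee_pos: [0.5211, 0.1692, 0.1997]
tool_rot: [-0.009, 1.0, 0.0, -0.0]
force: [0.5, 0.8, -0.2]
width: 0.0
grip_force: 0.0
```

Call:
move_arm([
  {"jaw": -1,"x": 0,"y": 0,"z": -0.045,"rx": 0,"ry": 0,"rz": 0},
  {"jaw": -1,"x": 0,"y": 0,"z": -0.045,"rx": 0,"ry": 0,"rz": 0},
  {"jaw": -1,"x": 0,"y": 0.02,"z": -0.006,"rx": 0,"ry": 0,"rz": 0},
  {"jaw": -1,"x": 0,"y": 0.025,"z": 0,"rx": 0,"ry": 0,"rz": 0},
  {"jaw": -1,"x": 0,"y": 0.02,"z": 0,"rx": 0,"ry": 0,"rz": 0},
])

```text
t: 1.6
ee_pos: [0.5199, 0.2356, 0.1053]
tool_rot: [-0.008, 1.0, -0.001, -0.001]
force: [-8.4, -2.8, 19.4]
width: 0.001
grip_force: 9.5
```

Call:
move_arm([
  {"jaw": -1,"x": 0,"y": 0.012,"z": 0,"rx": 0,"ry": 0,"rz": 0},
  {"jaw": -1,"x": 0,"y": 0.01,"z": 0,"rx": 0,"ry": 0,"rz": 0},
  {"jaw": -1,"x": 0,"y": 0,"z": 0,"rx": 0,"ry": 0,"rz": 0},
  {"jaw": -1,"x": 0,"y": -0.03,"z": 0,"rx": 0,"ry": 0,"rz": 0},
  {"jaw": -1,"x": 0,"y": -0.04,"z": 0,"rx": 0,"ry": 0,"rz": 0},
])

```text
t: 2.1
ee_pos: [0.5204, 0.1879, 0.1041]
tool_rot: [-0.01, 1.0, 0.0, 0.0]
force: [0.5, -0.4, -0.1]
width: 0.002
grip_force: 0.0
```

Call:
move_arm([
  {"jaw": -1,"x": 0,"y": -0.04,"z": 0,"rx": 0,"ry": 0,"rz": 0},
  {"jaw": -1,"x": 0,"y": -0.025,"z": 0,"rx": 0,"ry": 0,"rz": 0},
  {"jaw": -1,"x": 0,"y": -0.02,"z": 0,"rx": 0,"ry": 0,"rz": 0},
  {"jaw": -1,"x": 0,"y": -0.012,"z": 0,"rx": 0,"ry": 0,"rz": 0},
  {"jaw": -1,"x": 0,"y": -0.008,"z": 0,"rx": 0,"ry": 0,"rz": 0},
])

```text
t: 2.6
ee_pos: [0.5203, 0.0815, 0.1038]
tool_rot: [-0.008, 1.0, 0.0, -0.0]
force: [-0.3, 0.1, 0.2]
width: 0.004
grip_force: 0.0
```

Call:
move_arm([
  {"jaw": -1,"x": 0,"y": 0,"z": 0,"rx": 0,"ry": 0,"rz": 0},
  {"jaw": -1,"x": 0,"y": 0.045,"z": 0,"rx": 0,"ry": 0,"rz": 0},
  {"jaw": -1,"x": -0.0005,"y": 0.043,"z": 0.01,"rx": 0,"ry": 0,"rz": 0},
  {"jaw": 0.3,"x": 0,"y": 0,"z": 0.045,"rx": 0,"ry": 0,"rz": 0},
  {"jaw": 0.3,"x": 0,"y": 0,"z": 0.045,"rx": 0,"ry": 0,"rz": 0},
])

```text
t: 3.1
ee_pos: [0.5185, 0.1731, 0.2041]
tool_rot: [-0.011, 1.0, -0.0, -0.002]
force: [0.5, -0.2, -0.9]
width: 0.334
grip_force: 0.0
```

```bash
python3 - <<'E'
from h import *
c=cap('top','t1.png');d=cap('side','s1.png')
f=lambda i,x,y,w,h:cv2.resize(i[y:y+h,x:x+w],(400,300),interpolation=cv2.INTER_CUBIC)
cv2.imwrite('pics/crop1.png',np.hstack([f(c['color'],100,180,140,105),f(d['color'],150,215,160,120)]))
print(robot.sense()['ee_pos'],robot.sense()['width'])
E
```

```text
[0.52283105 0.17297387 0.21029949] 0.5057220341596779
```

View pics/crop1.png

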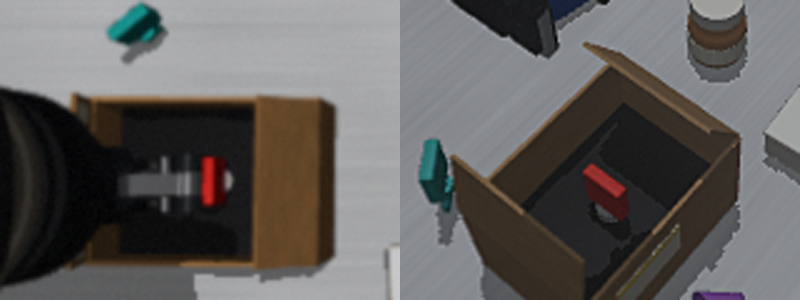

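```bash
python3 - <<'E'
from h import *
c=load('t1.png');d=load('s1.png')
A=lambda p:(((p-[100,180])+.5)*400/140).round()
B=lambda p:(((p-[150,215])+.5)*2.5+[400,0]).round()
cx,cy=.52,.17
for s in(1,-1):
  for a in(None,.8,1.0,1.2,1.5,1.8,2.2,2.5):
    r=0 if a is None else .055; a=a or 0
    P=[[cx+e*.053,cy+s*(.0735-r*np.cos(a)),.088+r*np.sin(a)] for e in(1,-1)]
    print(s,r,a,A(proj(c,P)).tolist(),B(proj(d,P)).tolist())
E
```

```text
1 0 0 [[92.0, 99.0], [88.0, 262.0]] [[463.0, 207.0], [587.0, 310.0]]
1 0.055 0.8 [[131.0, 95.0], [127.0, 268.0]] [[497.0, 133.0], [626.0, 233.0]]
1 0.055 1.0 [[114.0, 94.0], [110.0, 268.0]] [[484.0, 137.0], [615.0, 239.0]]
1 0.055 1.2 [[95.0, 93.0], [91.0, 269.0]] [[471.0, 144.0], [602.0, 248.0]]
1 0.055 1.5 [[67.0, 93.0], [62.0, 269.0]] [[449.0, 160.0], [581.0, 267.0]]
1 0.055 1.8 [[41.0, 93.0], [36.0, 269.0]] [[428.0, 181.0], [561.0, 291.0]]
1 0.055 2.2 [[15.0, 94.0], [9.0, 268.0]] [[405.0, 212.0], [537.0, 326.0]]
1 0.055 2.5 [[4.0, 95.0], [-1.0, 266.0]] [[394.0, 236.0], [524.0, 351.0]]
-1 0 0 [[316.0, 99.0], [314.0, 263.0]] [[619.0, 57.0], [739.0, 138.0]]
-1 0.055 0.8 [[245.0, 95.0], [242.0, 268.0]] [[576.0, 60.0], [702.0, 148.0]]
-1 0.055 1.0 [[256.0, 94.0], [254.0, 269.0]] [[584.0, 45.0], [711.0, 133.0]]
-1 0.055 1.2 [[271.0, 93.0], [268.0, 270.0]] [[593.0, 31.0], [721.0, 118.0]]
-1 0.055 1.5 [[296.0, 93.0], [294.0, 270.0]] [[609.0, 12.0], [737.0, 97.0]]
-1 0.055 1.8 [[324.0, 93.0], [322.0, 270.0]] [[626.0, -2.0], [753.0, 81.0]]
-1 0.055 2.2 [[358.0, 94.0], [357.0, 269.0]] [[646.0, -11.0], [771.0, 68.0]]
-1 0.055 2.5 [[379.0, 96.0], [378.0, 267.0]] [[658.0, -11.0], [781.0, 67.0]]
```

```bash
python3 - <<'E'
from h import *
c=load('t1.png');d=load('s1.png')
A=lambda p:(((p-[100,180])+.5)*400/140).round()
B=lambda p:(((p-[150,215])+.5)*2.5+[400,0]).round()
p=robot.sense()['ee_pos'];print(p,robot.sense()['tool_rot'],A(proj(c,p)),B(proj(d,p)),proj(d,p))
c=cap('top','t2.png');d=cap('side','s2.png')
cv2.imwrite('pics/v2.png',cv2.resize(np.hstack([c['color'][100:350,50:330],d['color'][100:350,120:400]]),(800,357)))
E
```

```text
[0.52283105 0.17297387 0.21029949] [-0.00981996  0.99993394  0.00117977  0.00585574] [[140. 176.]] [[578.  65.]] [[220.62966962 240.33931024]]
```

View pics/v2.png

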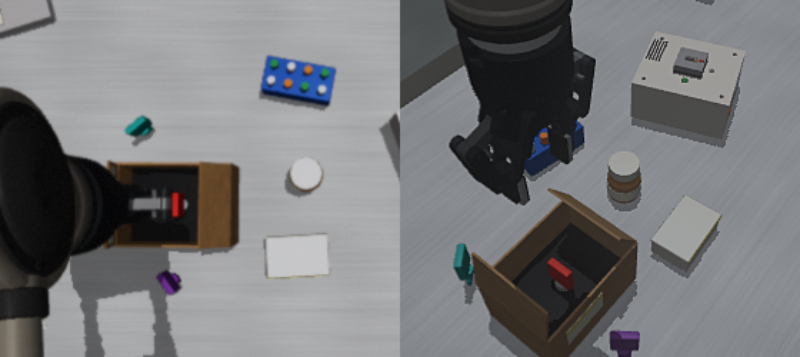

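Call:
move_arm([
  {"jaw": -1,"x": 0,"y": 0,"z": -0.02,"rx": 0,"ry": 0,"rz": 0},
  {"jaw": -1,"x": 0,"y": 0,"z": -0.03,"rx": 0,"ry": 0,"rz": 0},
  {"jaw": -1,"x": 0,"y": -0.01,"z": -0.03,"rx": 0,"ry": 0,"rz": 0},
  {"jaw": -1,"x": 0,"y": -0.02,"z": -0.015,"rx": 0,"ry": 0,"rz": 0},
  {"jaw": -1,"x": 0,"y": -0.01,"z": 0,"rx": 0,"ry": 0,"rz": 0},
])

```text
t: 3.8
ee_pos: [0.517, 0.1298, 0.1052]
tool_rot: [-0.009, 1.0, -0.0, -0.004]
force: [-0.1, 0.2, -0.1]
width: 0.001
grip_force: 0.0
```

Call:
move_arm([
  {"jaw": -1,"x": 0,"y": -0.008,"z": 0,"rx": 0,"ry": 0,"rz": 0},
  {"jaw": -1,"x": 0,"y": -0.008,"z": 0,"rx": 0,"ry": 0,"rz": 0},
  {"jaw": -1,"x": 0,"y": -0.008,"z": 0,"rx": 0,"ry": 0,"rz": 0},
  {"jaw": -1,"x": 0,"y": -0.008,"z": 0,"rx": 0,"ry": 0,"rz": 0},
  {"jaw": -1,"x": 0,"y": -0.006,"z": 0,"rx": 0,"ry": 0,"rz": 0},
])

```text
t: 4.3
ee_pos: [0.5201, 0.0921, 0.1095]
tool_rot: [-0.009, 1.0, 0.0, 0.0]
force: [0.3, -0.5, 0.2]
width: -0.001
grip_force: 0.0
```

Call:
move_arm([
  {"jaw": -1,"x": 0,"y": -0.005,"z": 0,"rx": 0,"ry": 0,"rz": 0},
  {"jaw": -1,"x": 0,"y": -0.005,"z": 0,"rx": 0,"ry": 0,"rz": 0},
  {"jaw": -1,"x": 0,"y": -0.005,"z": 0,"rx": 0,"ry": 0,"rz": 0},
  {"jaw": -1,"x": 0,"y": -0.005,"z": 0,"rx": 0,"ry": 0,"rz": 0},
  {"jaw": -1,"x": 0,"y": -0.002,"z": 0,"rx": 0,"ry": 0,"rz": 0},
])

```text
t: 4.8
ee_pos: [0.5199, 0.0702, 0.109]
tool_rot: [-0.008, 1.0, 0.0, -0.0]
force: [0.4, 0.0, -0.6]
width: 0.003
grip_force: 0.0
```

```bash
python3 - <<'E'
from h import *
c=cap('top','t3.png');d=cap('side','s3.png')
f=lambda i,x,y,w,h:cv2.resize(i[y:y+h,x:x+w],(400,300),interpolation=cv2.INTER_CUBIC)
cv2.imwrite('pics/crop3.png',np.hstack([f(c['color'],100,180,140,105),f(d['color'],150,215,160,120)]))
s=robot.sense();print(s['ee_pos'],s['width'],s['force'])
E
```

```text
[0.51983674 0.07047184 0.10898729] 0.0060486558823991 [ 0.31513599  0.2381387  -0.39715629]
```

View pics/crop3.png

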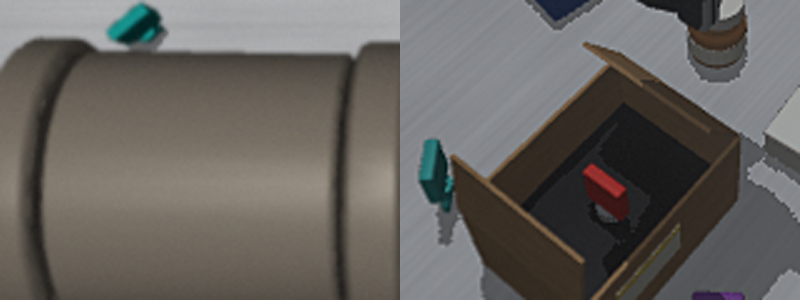

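```bash
python3 - <<'E'
from h import *
d=load('s3.png');p=robot.sense()['ee_pos']
B=lambda p:(((p-[150,215])+.5)*2.5+[400,0]).round()
for dz in(0,.02,.04,.06): print(dz,proj(d,p+[0,0,dz]),B(proj(d,p+[0,0,dz])))
i=d['color'][130:280,180:380]; cv2.imwrite('pics/v4.png',cv2.resize(i,(800,600),interpolation=cv2.INTER_CUBIC))
E
```

```text
0 [[269.94110868 236.11498973]] [[701.  54.]]
0.02 [[269.85414528 229.15997988]] [[701.  37.]]
0.04 [[269.76297242 221.85856897]] [[701.  18.]]
0.06 [[269.66728044 214.18448599]] [[700.  -1.]]
```

View pics/v4.png

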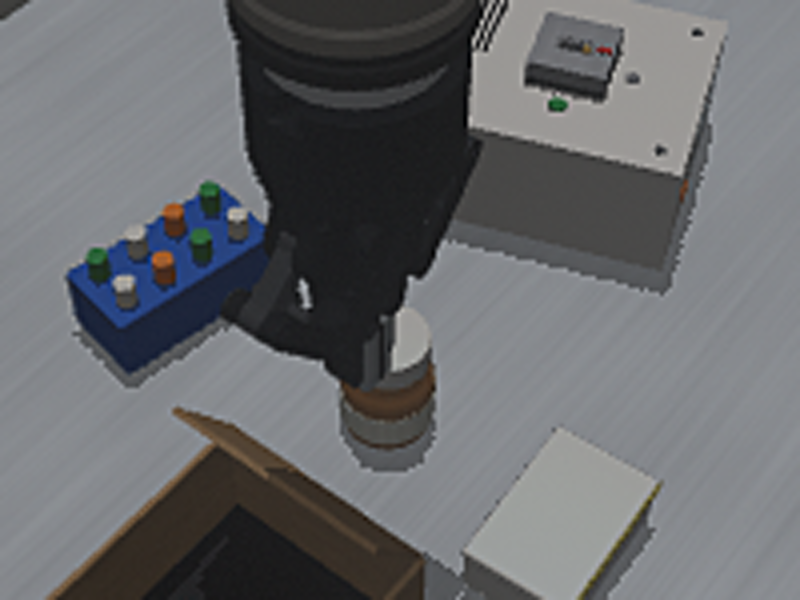

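The flaps hardly moved. In the side view the shut fingertips are at row ~227, where the reported TCP should project to row ~236. So the real fingertips sit about 30 mm higher than the reading and passed over the right flap. I'll repeat the push lower and slower.

Call:
move_arm([
  {"jaw": -1,"x": 0,"y": 0.03,"z": 0.01,"rx": 0,"ry": 0,"rz": 0},
  {"jaw": -1,"x": 0,"y": 0.04,"z": 0,"rx": 0,"ry": 0,"rz": 0},
  {"jaw": -1,"x": 0,"y": 0.03,"z": -0.01,"rx": 0,"ry": 0,"rz": 0},
  {"jaw": -1,"x": 0,"y": 0,"z": -0.015,"rx": 0,"ry": 0,"rz": 0},
  {"jaw": -1,"x": 0,"y": 0,"z": -0.01,"rx": 0,"ry": 0,"rz": 0},
])

```text
t: 5.4
ee_pos: [0.5192, 0.1717, 0.0831]
tool_rot: [-0.01, 1.0, -0.0, -0.0]
force: [0.1, -0.0, -0.8]
width: 0.001
grip_force: 0.0
```

Call:
move_arm([
  {"jaw": -1,"x": 0,"y": -0.01,"z": 0,"rx": 0,"ry": 0,"rz": 0},
  {"jaw": -1,"x": 0,"y": -0.01,"z": 0,"rx": 0,"ry": 0,"rz": 0},
  {"jaw": -1,"x": 0,"y": -0.01,"z": 0,"rx": 0,"ry": 0,"rz": 0},
  {"jaw": -1,"x": 0,"y": -0.01,"z": 0,"rx": 0,"ry": 0,"rz": 0},
  {"jaw": -1,"x": 0,"y": -0.01,"z": 0,"rx": 0,"ry": 0,"rz": 0},
])

```text
t: 5.9
ee_pos: [0.5203, 0.1194, 0.0846]
tool_rot: [-0.008, 1.0, 0.0, 0.001]
force: [-0.3, 1.2, 0.7]
width: -0.002
grip_force: 0.4
```

```bash
python3 - <<'E'
from h import *
d=cap('side','s5.png')
i=d['color'][190:325,160:340]; cv2.imwrite('pics/v5.png',cv2.resize(i,(800,600),interpolation=cv2.INTER_CUBIC))
s=robot.sense();print(s['ee_pos'],s['force'],(proj(d,s['ee_pos'])-[160,190])*4.444)
E
```

```text
[0.52019262 0.11818349 0.08447227] [-0.00448671 -0.82661034  0.20358876] [[409.58767774 322.34124768]]
```

View pics/v5.png

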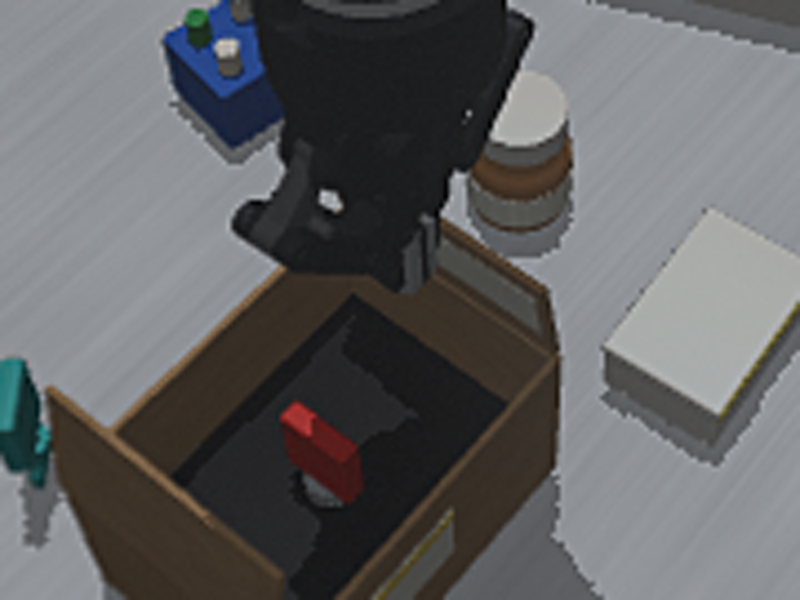

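Call:
move_arm([
  {"jaw": -1,"x": 0,"y": -0.007,"z": 0,"rx": 0,"ry": 0,"rz": 0},
  {"jaw": -1,"x": 0,"y": -0.007,"z": 0,"rx": 0,"ry": 0,"rz": 0},
  {"jaw": -1,"x": 0,"y": -0.006,"z": 0,"rx": 0,"ry": 0,"rz": 0},
  {"jaw": -1,"x": 0,"y": -0.006,"z": 0,"rx": 0,"ry": 0,"rz": 0},
  {"jaw": -1,"x": 0,"y": -0.006,"z": 0,"rx": 0,"ry": 0,"rz": 0},
])

```text
t: 6.45
ee_pos: [0.5198, 0.0884, 0.0839]
tool_rot: [-0.009, 1.0, 0.0, -0.0]
force: [-0.4, 0.0, -0.2]
width: -0.001
grip_force: 0.4
```

Call:
move_arm([
  {"jaw": -1,"x": 0,"y": -0.004,"z": 0,"rx": 0,"ry": 0,"rz": 0},
  {"jaw": -1,"x": 0,"y": 0,"z": 0,"rx": 0,"ry": 0,"rz": 0},
  {"jaw": -1,"x": 0,"y": 0.03,"z": 0.002,"rx": 0,"ry": 0,"rz": 0},
  {"jaw": -1,"x": 0,"y": 0.045,"z": 0,"rx": 0,"ry": 0,"rz": 0},
  {"jaw": -1,"x": 0,"y": 0.045,"z": 0,"rx": 0,"ry": 0,"rz": 0},
])

```text
t: 6.95
ee_pos: [0.5201, 0.2056, 0.0862]
tool_rot: [-0.008, 1.0, 0.0, 0.0]
force: [1.0, -0.4, -0.1]
width: 0.001
grip_force: 0.0
```

Call:
move_arm([
  {"jaw": -1,"x": 0,"y": 0.015,"z": 0,"rx": 0,"ry": 0,"rz": 0},
  {"jaw": -1,"x": 0,"y": 0.01,"z": 0,"rx": 0,"ry": 0,"rz": 0},
  {"jaw": -1,"x": 0,"y": 0.008,"z": 0,"rx": 0,"ry": 0,"rz": 0},
  {"jaw": -1,"x": 0,"y": 0.007,"z": 0,"rx": 0,"ry": 0,"rz": 0},
  {"jaw": -1,"x": 0,"y": 0.007,"z": 0,"rx": 0,"ry": 0,"rz": 0},
])

```text
t: 7.45
ee_pos: [0.5201, 0.2511, 0.086]
tool_rot: [-0.008, 1.0, -0.0, -0.0]
force: [-0.1, -1.3, 0.7]
width: 0.001
grip_force: 0.4
```

Call:
move_arm([
  {"jaw": -1,"x": 0,"y": 0.006,"z": 0,"rx": 0,"ry": 0,"rz": 0},
  {"jaw": -1,"x": 0,"y": 0.006,"z": 0,"rx": 0,"ry": 0,"rz": 0},
  {"jaw": -1,"x": 0,"y": 0.005,"z": 0,"rx": 0,"ry": 0,"rz": 0},
  {"jaw": -1,"x": 0,"y": 0,"z": 0,"rx": 0,"ry": 0,"rz": 0},
  {"jaw": -1,"x": 0,"y": 0,"z": 0,"rx": 0,"ry": 0,"rz": 0},
])

```text
t: 7.95
ee_pos: [0.5198, 0.2689, 0.086]
tool_rot: [-0.009, 1.0, 0.0, 0.0]
force: [-1.0, -0.2, 0.8]
width: -0.0
grip_force: 0.0
```

```bash
python3 - <<'E'
from h import *
d=cap('side','s6.png')
i=d['color'][190:325,160:340]; cv2.imwrite('pics/v6.png',cv2.resize(i,(800,600),interpolation=cv2.INTER_CUBIC))
s=robot.sense();print(s['ee_pos'],s['force'],(proj(d,s['ee_pos'])-[160,190])*4.444)
for sg in(1,-1):
  for a in(1.2,1.57,1.75,2.1,2.5):
    print(sg,a,((proj(d,[[.52+e*.053,.17+sg*(.0735-.055*np.cos(a)),.088+.055*np.sin(a)] for e in(1,-1)])-[160,190])*4.444).round().tolist())
E
```

```text
[0.51984602 0.26874735 0.08603125] [ 0.55712445 -0.47712843  0.25677585] [[118.19783946 624.1510033 ]]
1 1.2 [[79.0, 365.0], [312.0, 550.0]]
1 1.57 [[32.0, 401.0], [267.0, 593.0]]
1 1.75 [[9.0, 423.0], [245.0, 619.0]]
1 2.1 [[-29.0, 472.0], [206.0, 673.0]]
1 2.5 [[-57.0, 528.0], [174.0, 732.0]]
-1 1.2 [[297.0, 164.0], [524.0, 318.0]]
-1 1.57 [[332.0, 124.0], [559.0, 274.0]]
-1 1.75 [[350.0, 109.0], [576.0, 257.0]]
-1 2.1 [[383.0, 91.0], [606.0, 234.0]]
-1 2.5 [[412.0, 90.0], [630.0, 228.0]]
```

View pics/v6.png

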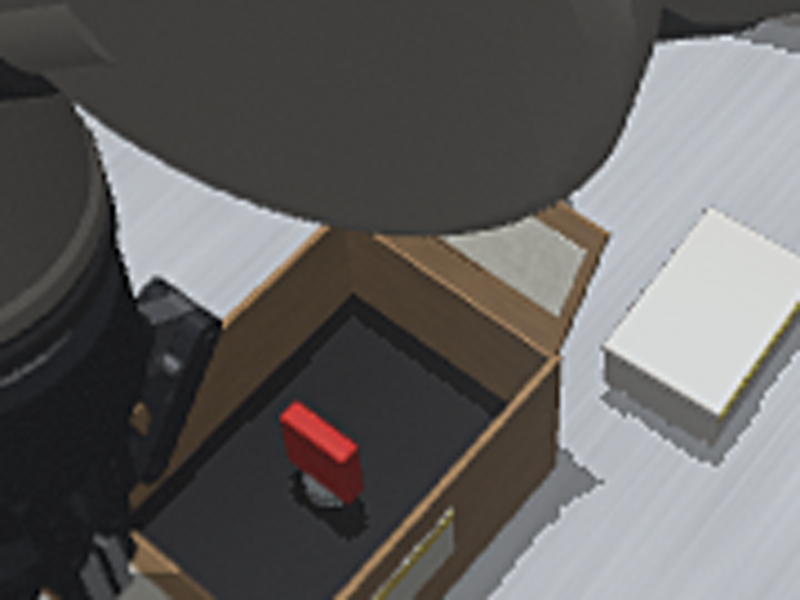

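The right flap's outer corner is at (607,236), which matches an angle of about 2.1 rad. The left flap was pushed just as far. Next I'll touch the foam beside the key with shut fingers to measure the height offset.

Call:
move_arm([
  {"jaw": -1,"x": 0,"y": -0.03,"z": 0,"rx": 0,"ry": 0,"rz": 0},
  {"jaw": -1,"x": 0,"y": -0.036,"z": 0,"rx": 0,"ry": 0,"rz": 0},
  {"jaw": -1,"x": 0,"y": 0,"z": -0.02,"rx": 0,"ry": 0,"rz": 0},
  {"jaw": -1,"x": 0,"y": 0,"z": -0.016,"rx": 0,"ry": 0,"rz": 0},
  {"jaw": -1,"x": 0,"y": 0,"z": -0.01,"rx": 0,"ry": 0,"rz": 0},
])

```text
t: 8.5
ee_pos: [0.5194, 0.2021, 0.0391]
tool_rot: [-0.008, 1.0, -0.0, -0.001]
force: [-1.0, 0.3, 0.0]
width: -0.0
grip_force: 0.0
```

Call:
move_arm([
  {"jaw": -1,"x": 0,"y": 0,"z": -0.005,"rx": 0,"ry": 0,"rz": 0},
  {"jaw": -1,"x": 0,"y": 0,"z": -0.004,"rx": 0,"ry": 0,"rz": 0},
  {"jaw": -1,"x": 0,"y": 0,"z": -0.003,"rx": 0,"ry": 0,"rz": 0},
  {"jaw": -1,"x": 0,"y": 0,"z": 0,"rx": 0,"ry": 0,"rz": 0},
  {"jaw": -1,"x": 0,"y": 0,"z": 0,"rx": 0,"ry": 0,"rz": 0},
])

```text
t: 9.0
ee_pos: [0.5201, 0.2029, 0.0284]
tool_rot: [-0.009, 1.0, 0.0, 0.0]
force: [0.1, -0.2, 0.6]
width: 0.002
grip_force: 0.0
```

Call:
move_arm([
  {"jaw": -1,"x": 0,"y": 0,"z": -0.003,"rx": 0,"ry": 0,"rz": 0},
  {"jaw": -1,"x": 0,"y": 0,"z": -0.003,"rx": 0,"ry": 0,"rz": 0},
  {"jaw": -1,"x": 0,"y": 0,"z": -0.002,"rx": 0,"ry": 0,"rz": 0},
  {"jaw": -1,"x": 0,"y": 0,"z": 0,"rx": 0,"ry": 0,"rz": 0},
  {"jaw": -1,"x": 0,"y": 0,"z": 0,"rx": 0,"ry": 0,"rz": 0},
])

```text
t: 9.5
ee_pos: [0.5198, 0.2027, 0.0199]
tool_rot: [-0.009, 1.0, 0.0, -0.0]
force: [-0.1, 0.5, 0.5]
width: -0.001
grip_force: 0.0
```

Call:
move_arm([
  {"jaw": -1,"x": 0,"y": 0,"z": -0.002,"rx": 0,"ry": 0,"rz": 0},
  {"jaw": -1,"x": 0,"y": 0,"z": -0.002,"rx": 0,"ry": 0,"rz": 0},
  {"jaw": -1,"x": 0,"y": 0,"z": -0.002,"rx": 0,"ry": 0,"rz": 0},
  {"jaw": -1,"x": 0,"y": 0,"z": 0,"rx": 0,"ry": 0,"rz": 0},
  {"jaw": -1,"x": 0,"y": 0,"z": 0,"rx": 0,"ry": 0,"rz": 0},
])

```text
t: 10.0
ee_pos: [0.5198, 0.2027, 0.0139]
tool_rot: [-0.009, 1.0, 0.0, -0.0]
force: [0.5, -0.2, -0.3]
width: 0.001
grip_force: 0.0
```

Call:
move_arm([
  {"jaw": -1,"x": 0,"y": 0,"z": -0.002,"rx": 0,"ry": 0,"rz": 0},
  {"jaw": -1,"x": 0,"y": 0,"z": -0.002,"rx": 0,"ry": 0,"rz": 0},
  {"jaw": -1,"x": 0,"y": 0,"z": 0,"rx": 0,"ry": 0,"rz": 0},
  {"jaw": -1,"x": 0,"y": 0,"z": 0,"rx": 0,"ry": 0,"rz": 0},
  {"jaw": -1,"x": 0,"y": 0,"z": 0,"rx": 0,"ry": 0,"rz": 0},
])

```text
t: 10.5
ee_pos: [0.5199, 0.2027, 0.01]
tool_rot: [-0.009, 1.0, 0.0, 0.0]
force: [-0.1, 0.0, 0.5]
width: 0.002
grip_force: 0.0
```

Call:
move_arm([
  {"jaw": -1,"x": 0,"y": 0,"z": -0.002,"rx": 0,"ry": 0,"rz": 0},
  {"jaw": -1,"x": 0,"y": 0,"z": -0.001,"rx": 0,"ry": 0,"rz": 0},
  {"jaw": -1,"x": 0,"y": 0,"z": 0,"rx": 0,"ry": 0,"rz": 0},
  {"jaw": -1,"x": 0,"y": 0,"z": 0,"rx": 0,"ry": 0,"rz": 0},
  {"jaw": -1,"x": 0,"y": 0,"z": 0,"rx": 0,"ry": 0,"rz": 0},
])

```text
t: 11.0
ee_pos: [0.5199, 0.2027, 0.0071]
tool_rot: [-0.009, 1.0, 0.0, 0.0]
force: [-0.6, 0.2, 0.4]
width: 0.001
grip_force: 0.0
```

Call:
move_arm([
  {"jaw": -1,"x": 0,"y": 0,"z": -0.002,"rx": 0,"ry": 0,"rz": 0},
  {"jaw": -1,"x": 0,"y": 0,"z": -0.001,"rx": 0,"ry": 0,"rz": 0},
  {"jaw": -1,"x": 0,"y": 0,"z": 0,"rx": 0,"ry": 0,"rz": 0},
  {"jaw": -1,"x": 0,"y": 0,"z": 0,"rx": 0,"ry": 0,"rz": 0},
  {"jaw": -1,"x": 0,"y": 0,"z": 0,"rx": 0,"ry": 0,"rz": 0},
])

```text
t: 11.5
ee_pos: [0.5199, 0.2027, 0.0041]
tool_rot: [-0.009, 1.0, 0.0, 0.0]
force: [0.2, 0.2, 1.4]
width: -0.003
grip_force: 0.0
```

```bash
python3 - <<'E'
from h import *
d=cap('side','s7.png')
i=d['color'][190:325,160:340]; cv2.imwrite('pics/v7.png',cv2.resize(i,(800,600),interpolation=cv2.INTER_CUBIC))
s=robot.sense();p=s['ee_pos'];print(p,s['force'],[((proj(d,p+[0,0,z])-[160,190])*4.444).round().tolist() for z in(0,.02,.025,.03,.035)])
E
```

```text
[0.5198808  0.20272708 0.00406164] [0.63909711 0.33306665 0.17466515] [[[279.0, 576.0]], [[273.0, 555.0]], [[272.0, 549.0]], [[271.0, 544.0]], [[269.0, 538.0]]]
```

View pics/v7.png

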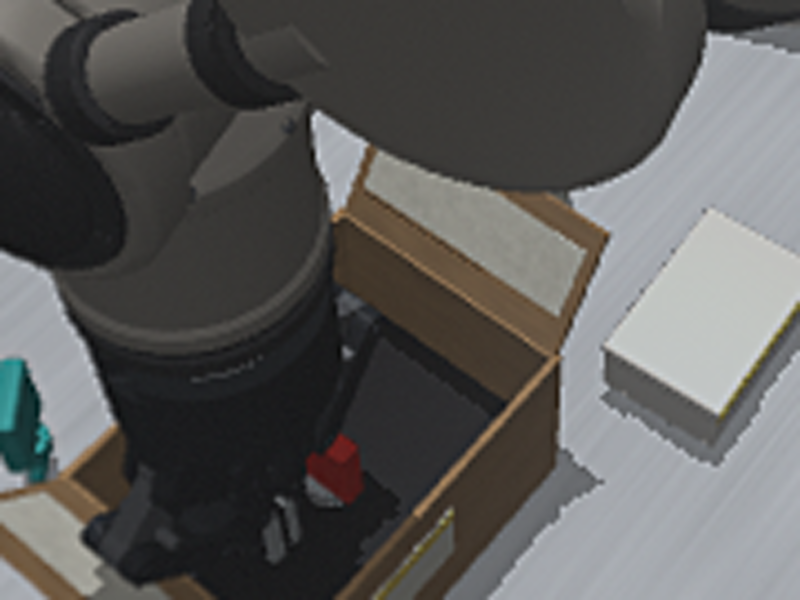

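Call:
move_arm([
  {"jaw": -1,"x": 0,"y": 0,"z": -0.002,"rx": 0,"ry": 0,"rz": 0},
  {"jaw": -1,"x": 0,"y": 0,"z": 0,"rx": 0,"ry": 0,"rz": 0},
  {"jaw": -1,"x": 0,"y": 0,"z": 0,"rx": 0,"ry": 0,"rz": 0},
  {"jaw": -1,"x": 0,"y": 0,"z": -0.002,"rx": 0,"ry": 0,"rz": 0},
  {"jaw": -1,"x": 0,"y": 0,"z": 0,"rx": 0,"ry": 0,"rz": 0},
])

```text
t: 12.05
ee_pos: [0.5197, 0.2027, -0.0002]
tool_rot: [-0.009, 1.0, -0.0, -0.0]
force: [0.6, 0.4, -0.4]
width: -0.002
grip_force: 0.0
```

```bash
python3 - <<'E'
from h import *
d=load('s7.png')
# predicted visible corner of tip (x-11mm, y+-?) for fingertip heights
for z in(.02,.026,.032,.038):
  print(z,((proj(d,[[.509,.2027+y,z] for y in(-.012,0,.012)])-[160,190])*4.444).round().tolist())
print(robot.sense()['force'],robot.sense()['joint_positions'])
E
```

```text
0.02 [[317.0, 553.0], [295.0, 576.0], [274.0, 600.0]]
0.026 [[315.0, 546.0], [294.0, 570.0], [272.0, 593.0]]
0.032 [[314.0, 539.0], [292.0, 563.0], [270.0, 587.0]]
0.038 [[313.0, 533.0], [291.0, 556.0], [269.0, 580.0]]
[ 0.63099128  0.38597349 -0.39537014] [ 2.34433588e-01  6.23785955e-01  1.65899775e+00  8.95572346e-05
  8.59194098e-01 -1.35367212e+00]
```

Call:
move_arm([
  {"jaw": -1,"x": 0,"y": 0,"z": -0.002,"rx": 0,"ry": 0,"rz": 0},
  {"jaw": -1,"x": 0,"y": 0,"z": 0,"rx": 0,"ry": 0,"rz": 0},
  {"jaw": -1,"x": 0,"y": 0,"z": -0.002,"rx": 0,"ry": 0,"rz": 0},
  {"jaw": -1,"x": 0,"y": 0,"z": 0,"rx": 0,"ry": 0,"rz": 0},
  {"jaw": -1,"x": 0,"y": 0,"z": 0,"rx": 0,"ry": 0,"rz": 0},
])

```text
t: 12.55
ee_pos: [0.5198, 0.2027, -0.004]
tool_rot: [-0.009, 1.0, 0.0, -0.0]
force: [-0.3, -0.6, 0.1]
width: -0.0
grip_force: 0.0
```

Call:
move_arm([
  {"jaw": -1,"x": 0,"y": 0,"z": -0.002,"rx": 0,"ry": 0,"rz": 0},
  {"jaw": -1,"x": 0,"y": 0,"z": 0,"rx": 0,"ry": 0,"rz": 0},
  {"jaw": -1,"x": 0,"y": 0,"z": -0.001,"rx": 0,"ry": 0,"rz": 0},
  {"jaw": -1,"x": 0,"y": 0,"z": 0,"rx": 0,"ry": 0,"rz": 0},
  {"jaw": -1,"x": 0,"y": 0,"z": 0,"rx": 0,"ry": 0,"rz": 0},
])

```text
t: 13.05
ee_pos: [0.5207, 0.2029, -0.0052]
tool_rot: [-0.009, 1.0, 0.0, 0.001]
force: [-3.2, 0.0, 13.0]
width: -0.001
grip_force: 3.7
```

The fingertips touched the foam (z = 0.032) at a reading of about −0.0045, so the real tip is the reading plus about 36.5 mm. Both flaps show as out. Next I'll go up, centre over the key, open and descend.

Call:
move_arm([
  {"jaw": -1,"x": -0.0003,"y": 0,"z": 0.03,"rx": 0,"ry": 0,"rz": 0},
  {"jaw": -1,"x": 0,"y": 0,"z": 0.04,"rx": 0,"ry": 0,"rz": 0},
  {"jaw": 0.2,"x": 0,"y": -0.02,"z": 0,"rx": 0,"ry": 0,"rz": 0},
  {"jaw": 0.2,"x": 0,"y": -0.013,"z": 0,"rx": 0,"ry": 0,"rz": 0},
  {"jaw": 0.2,"x": 0,"y": 0,"z": 0,"rx": 0,"ry": 0,"rz": 0},
])

```text
t: 13.55
ee_pos: [0.519, 0.1682, 0.0624]
tool_rot: [-0.008, 1.0, -0.0, -0.001]
force: [0.1, -0.0, 0.3]
width: 0.503
grip_force: 0.0
```

Call:
move_arm([
  {"jaw": 0.2,"x": 0,"y": 0,"z": 0,"rx": 0,"ry": 0,"rz": 0},
  {"jaw": 0.2,"x": 0,"y": 0,"z": -0.015,"rx": 0,"ry": 0,"rz": 0},
  {"jaw": 0.2,"x": 0,"y": 0,"z": -0.02,"rx": 0,"ry": 0,"rz": 0},
  {"jaw": 0.2,"x": 0,"y": 0,"z": -0.015,"rx": 0,"ry": 0,"rz": 0},
  {"jaw": 0.2,"x": 0,"y": 0,"z": -0.005,"rx": 0,"ry": 0,"rz": 0},
])

```text
t: 14.05
ee_pos: [0.5179, 0.17, 0.0057]
tool_rot: [-0.009, 1.0, -0.0, -0.002]
force: [-0.3, -0.3, -0.5]
width: 0.602
grip_force: 0.0
```

Call:
move_arm([
  {"jaw": 0.2,"x": 0,"y": 0,"z": 0,"rx": 0,"ry": 0,"rz": 0},
  {"jaw": -1,"x": 0,"y": 0,"z": 0,"rx": 0,"ry": 0,"rz": 0},
  {"jaw": -1,"x": 0,"y": 0,"z": 0,"rx": 0,"ry": 0,"rz": 0},
  {"jaw": -1,"x": 0,"y": 0,"z": 0,"rx": 0,"ry": 0,"rz": 0},
  {"jaw": -1,"x": 0,"y": 0,"z": 0,"rx": 0,"ry": 0,"rz": 0},
], grip_force=80)

```text
t: 14.55
ee_pos: [0.5201, 0.1698, 0.0089]
tool_rot: [-0.009, 1.0, 0.0, 0.001]
force: [-0.6, -0.5, 4.4]
width: 0.107
grip_force: 78.2
```

Call:
move_arm([
  {"jaw": -1,"x": 0,"y": 0,"z": 0,"rx": 0,"ry": 0,"rz": 0},
  {"jaw": -1,"x": 0,"y": 0,"z": 0,"rx": 0,"ry": 0,"rz": 0},
  {"jaw": -1,"x": 0,"y": 0,"z": 0,"rx": 0,"ry": 0,"rz": 0},
  {"jaw": -1,"x": 0,"y": 0,"z": 0,"rx": 0,"ry": 0,"rz": 0},
  {"jaw": -1,"x": 0,"y": 0,"z": 0,"rx": 0,"ry": 0,"rz": 0},
])

```text
t: 15.05
ee_pos: [0.5201, 0.1698, 0.0089]
tool_rot: [-0.009, 1.0, 0.0, 0.001]
force: [-0.7, -0.3, 5.8]
width: 0.105
grip_force: 78.5
```

```bash
python3 - <<'E'
from h import *
print(robot.sense())
E
```

```text
{'t': 15.05, 'joint_positions': array([ 1.75427065e-01,  5.94521991e-01,  1.68580542e+00,  1.09209239e-04,
        8.59700155e-01, -1.41261096e+00]), 'dq': array([-5.20467817e-04,  1.19512153e-03, -1.53853646e-03,  8.99533616e-04,
       -1.49066008e-03, -1.94878723e-05]), 'joint_torque': array([-4.45372739e-02, -4.63214743e+01, -1.71100706e+01,  1.78776967e-02,
       -2.74076443e-01,  1.33058533e-03]), 'ee_pos': array([0.52012042, 0.16981119, 0.00886566]), 'tool_rot': array([-8.58513474e-03,  9.99962840e-01,  1.70753289e-04,  7.64810479e-04]), 'force': array([-0.70986522, -0.26811382,  5.75218882]), 'torque': array([-0.09973088,  0.13072828, -0.06033063]), 'grip_force': 78.48249793052673, 'width': 0.10484686623072616}
```

Call:
move_arm([
  {"jaw": -1,"x": 0,"y": 0,"z": 0.01,"rx": 0,"ry": 0,"rz": 0},
  {"jaw": -1,"x": 0,"y": 0,"z": 0.03,"rx": 0,"ry": 0,"rz": 0},
  {"jaw": -1,"x": 0,"y": 0,"z": 0.04,"rx": 0,"ry": 0,"rz": 0},
  {"jaw": -1,"x": 0,"y": 0,"z": 0.04,"rx": 0,"ry": 0,"rz": 0},
  {"jaw": -1,"x": 0,"y": 0,"z": 0.03,"rx": 0,"ry": 0,"rz": 0},
])

```text
t: 15.55
ee_pos: [0.5199, 0.1698, 0.161]
tool_rot: [-0.009, 1.0, 0.0, 0.001]
force: [1.0, -0.9, -1.1]
width: 0.105
grip_force: 78.5
```

Call:
move_arm([
  {"jaw": -1,"x": 0.0075,"y": -0.038,"z": 0.005,"rx": 0,"ry": 0,"rz": 0.0327},
  {"jaw": -1,"x": 0.0075,"y": -0.038,"z": 0.005,"rx": 0,"ry": 0,"rz": 0.0327},
  {"jaw": -1,"x": 0.0075,"y": -0.038,"z": 0,"rx": 0,"ry": 0,"rz": 0.0327},
  {"jaw": -1,"x": 0.0075,"y": -0.038,"z": 0,"rx": 0,"ry": 0,"rz": 0.0327},
  {"jaw": -1,"x": 0.0075,"y": -0.038,"z": 0,"rx": 0,"ry": 0,"rz": 0.0327},
])

```text
t: 16.05
ee_pos: [0.5569, -0.0217, 0.1686]
tool_rot: [-0.091, 0.996, 0.0, 0.0]
force: [0.7, 1.2, -0.8]
width: 0.098
grip_force: 78.7
```

Call:
move_arm([
  {"jaw": -1,"x": 0.0075,"y": -0.038,"z": 0,"rx": 0,"ry": 0,"rz": 0.0327},
  {"jaw": -1,"x": 0.0075,"y": -0.038,"z": 0,"rx": 0,"ry": 0,"rz": 0.0327},
  {"jaw": -1,"x": 0.0075,"y": -0.038,"z": 0,"rx": 0,"ry": 0,"rz": 0.0327},
  {"jaw": -1,"x": 0.0075,"y": -0.038,"z": 0,"rx": 0,"ry": 0,"rz": 0.0327},
  {"jaw": -1,"x": 0.0075,"y": -0.038,"z": 0,"rx": 0,"ry": 0,"rz": 0.0327},
])

```text
t: 16.55
ee_pos: [0.5944, -0.2117, 0.1684]
tool_rot: [-0.172, 0.985, 0.0, -0.0]
force: [0.4, 1.0, -0.1]
width: 0.103
grip_force: 78.7
```

Call:
move_arm([
  {"jaw": -1,"x": 0,"y": 0,"z": -0.01,"rx": 0,"ry": 0,"rz": 0},
  {"jaw": -1,"x": 0,"y": 0,"z": -0.02,"rx": 0,"ry": 0,"rz": 0},
  {"jaw": -1,"x": 0,"y": 0,"z": -0.02,"rx": 0,"ry": 0,"rz": 0},
  {"jaw": -1,"x": 0,"y": 0,"z": 0,"rx": 0,"ry": 0,"rz": 0},
  {"jaw": -1,"x": 0,"y": 0,"z": 0,"rx": 0,"ry": 0,"rz": 0},
])

```text
t: 17.05
ee_pos: [0.5944, -0.2097, 0.1183]
tool_rot: [-0.171, 0.985, 0.0, -0.0]
force: [0.7, -0.2, -0.6]
width: 0.104
grip_force: 78.7
```

```bash
cat > m.py <<'E'
from h import *
import sys
d=cap('side',sys.argv[1]+'s.png');c=cap('top',sys.argv[1]+'t.png')
s=robot.sense();p=s['ee_pos'];print(p,s['force'],s['torque'],s['width'],s['grip_force'],s['tool_rot'])
for n,q in(('side',d),('top',c)):
    i=q['color'].astype(int);m=((i[...,2]>90)&(i[...,1]<70)&(i[...,0]<70)).astype(np.uint8)
    k,l,st,ce=cv2.connectedComponentsWithStats(m)
    print(n,[(st[j].tolist(),ce[j].round(1).tolist()) for j in range(1,k) if st[j,4]>6], 'pred head centre',proj(q,p+[-.0,0,.0501]).round(1), 'top',proj(q,p+[0,0,.0681]).round(1),'hole',proj(q,[.5945,-.21,.09]).round(1))
E
python3 m.py a
```

```text
[ 0.5952334  -0.21018727  0.11943714] [ 0.03209043 -0.69973329 -0.35458753] [-0.04432368  0.00199388 -0.0597092 ] 0.1104471891380576 78.69703531265259 [-1.71419113e-01  9.85197694e-01 -5.31359527e-04  8.42379171e-04]
side [] pred head centre [[327.6 111. ]] top [[328.6 103.5]] hole [[323.9 141.3]]
top [([209, 227, 1, 7, 7], [209.0, 230.0])] pred head centre [[386.4 198. ]] top [[389.8 196.7]] hole [[373.3 203. ]]
```

```bash
python3 - <<'E'
from h import *
for n in('as.png','at.png','side0.png'):
    q=load(n);i=q['color'].astype(int);m=((i[...,2]>35)&(i[...,1]*2<i[...,2])&(i[...,0]*2<i[...,2])).astype(np.uint8)
    k,l,st,ce=cv2.connectedComponentsWithStats(m)
    print(n,[(st[j].tolist(),ce[j].round(1).tolist(),i[l==j].mean(0).round().tolist()) for j in range(1,k) if st[j,4]>4])
# metallic/bright tip below? print rows near key in side
q=load('as.png');u=proj(q,[[.5945,-.21,z] for z in(.12,.1325,.1425,.15)]);print(u.round(1))
g=cv2.cvtColor(q['color'],cv2.COLOR_BGR2GRAY);print(g[104:142:2,310:346:2])
E
```

```text
as.png [([331, 105, 5, 16, 33], [333.7, 112.8], [25.0, 25.0, 59.0]), ([319, 107, 3, 12, 15], [320.1, 112.3], [19.0, 19.0, 53.0]), ([329, 142, 4, 2, 5], [330.8, 142.2], [29.0, 30.0, 77.0])]
at.png []
side0.png [([329, 142, 4, 2, 5], [330.8, 142.2], [28.0, 29.0, 105.0]), ([223, 280, 19, 23, 237], [232.1, 290.9], [27.0, 28.0, 81.0])]
[[325.3 130.4]
 [325.9 125.7]
 [326.4 121.9]
 [326.8 119. ]]
[[122 125 125 125 140  24  31  33  34  31  30  29  32 143 129 126 125 127]
 [125 126 127 124 135  19  27  30  30  32  32  30  47  50 127 126 127 125]
 [129 128 124 127 128  28  62  29  32  32  29  49  36  74 127 127 126 127]
 [129 126 128 127 133  25  62  29  33  32  34  58  36 107 127 127 127 125]
 [126 128 127 128 136  28  63  32  34  31  43  55  37 143 129 128 126 125]
 [128 127 129 127 138  32  52  31  31  31  50  49  33 141 129 127 126 126]
 [127 129 127 128 136  32  42  33  34  31  61  36  31 136 127 127 128 128]
 [128 126 127 123 135  22  37  27  28  28  60  37  25 131 128 128 128 130]
 [126 125 123 127 125 131  60  71  63  57  56  29 106 128 128 129 131 129]
 [124 123 125 125 125 128  56  47  51  49  58 135 131 127 129 132 128 128]
 [139 127 121 124 125 125 135  66  48  37 136 127 127 130 131 129 126 127]
 [141 142 143 144 139 129  93  97  45 140 129 127 130 129 128 127 127 125]
 [142 141 142 142 142 145  40  50  55  55 135 127 129 127 126 127 126 125]
 [142 142 142 141 142 144  32  42  46  33 148 142 143 145 134 120 122 124]
 [141 142 142 146 147 146 147 152 157 152 142 141 141 142 142 143 143 144]
 [141 142 143  95  96  97 106 136 152 150 145 143 142 142 142 141 141 141]
 [142 143 149  98 100 104 100 103  59  60  53  76 128 146 142 141 141 142]
 [142 144 108 100 104 101 106  62  67  68  66  64  61 153 141 141 141 141]
 [142 146  98 102 108  65  83  71  70  68  67  67  57 154 142 142 142 141]]
```

Call:
move_arm([
  {"jaw": -1,"x": 0,"y": 0,"z": -0.01,"rx": 0,"ry": 0,"rz": 0},
  {"jaw": -1,"x": 0,"y": 0,"z": -0.01,"rx": 0,"ry": 0,"rz": 0},
  {"jaw": -1,"x": 0,"y": 0,"z": -0.006,"rx": 0,"ry": 0,"rz": 0},
  {"jaw": -1,"x": 0,"y": 0,"z": -0.003,"rx": 0,"ry": 0,"rz": 0},
  {"jaw": -1,"x": 0,"y": 0,"z": -0.002,"rx": 0,"ry": 0,"rz": 0},
])

```text
t: 17.65
ee_pos: [0.5944, -0.2103, 0.0865]
tool_rot: [-0.171, 0.985, 0.0, -0.0]
force: [0.7, -0.1, -0.7]
width: 0.105
grip_force: 78.8
```

```bash
python3 -c "
from h import *
s=robot.sense();print([s[k] for k in('ee_pos','force','torque','width')])"
```

```text
[array([ 0.59441207, -0.21026507,  0.08648455]), array([ 0.72891806, -0.14360469, -0.70518569]), array([-0.06613409, -0.00456815, -0.02077539]), 0.10450201954783736]
```

Call:
move_arm([
  {"jaw": -1,"x": 0,"y": 0,"z": -0.002,"rx": 0,"ry": 0,"rz": 0},
  {"jaw": -1,"x": 0,"y": 0,"z": -0.002,"rx": 0,"ry": 0,"rz": 0},
  {"jaw": -1,"x": 0,"y": 0,"z": -0.001,"rx": 0,"ry": 0,"rz": 0},
  {"jaw": -1,"x": 0,"y": 0,"z": 0,"rx": 0,"ry": 0,"rz": 0},
  {"jaw": -1,"x": 0,"y": 0,"z": 0,"rx": 0,"ry": 0,"rz": 0},
])

```text
t: 18.15
ee_pos: [0.5951, -0.2108, 0.0829]
tool_rot: [-0.171, 0.985, -0.001, 0.001]
force: [-1.3, -1.2, 5.5]
width: 0.102
grip_force: 79.6
```

```bash
python3 -c "
from h import *
s=robot.sense();print([s[k] for k in('ee_pos','force','torque','width')])"
```

```text
[array([ 0.59509194, -0.21080761,  0.0829073 ]), array([-1.28762212, -1.17244182,  5.51933186]), array([-0.39113181,  0.05013219, -0.02063204]), 0.10223930928131165]
```

Call:
move_arm([
  {"jaw": -1,"x": 0,"y": 0,"z": -0.001,"rx": 0,"ry": 0,"rz": 0.09},
  {"jaw": -1,"x": 0,"y": 0,"z": -0.001,"rx": 0,"ry": 0,"rz": -0.09},
  {"jaw": -1,"x": 0,"y": 0,"z": -0.001,"rx": 0,"ry": 0,"rz": -0.09},
  {"jaw": -1,"x": 0,"y": 0,"z": -0.001,"rx": 0,"ry": 0,"rz": 0.09},
  {"jaw": -1,"x": 0,"y": 0,"z": 0,"rx": 0,"ry": 0,"rz": 0},
])

```text
t: 18.65
ee_pos: [0.5958, -0.2104, 0.0789]
tool_rot: [-0.172, 0.985, -0.001, 0.001]
force: [2.2, -1.1, 3.7]
width: 0.102
grip_force: 79.4
```

```bash
python3 -c "
from h import *
s=robot.sense();print([s[k] for k in('ee_pos','force','torque','width')])"
```

```text
[array([ 0.59576947, -0.21039288,  0.07887475]), array([ 2.22677428, -1.05337739,  3.70592641]), array([-0.10582374, -0.56213302, -0.10440341]), 0.10170330888546437]
```

Call:
move_arm([
  {"jaw": -1,"x": 0.0007,"y": 0,"z": -0.0015,"rx": 0,"ry": 0,"rz": 0.09},
  {"jaw": -1,"x": 0,"y": 0,"z": -0.0015,"rx": 0,"ry": 0,"rz": -0.09},
  {"jaw": -1,"x": 0,"y": 0,"z": -0.0015,"rx": 0,"ry": 0,"rz": -0.09},
  {"jaw": -1,"x": 0,"y": 0,"z": -0.0015,"rx": 0,"ry": 0,"rz": 0.09},
  {"jaw": -1,"x": 0,"y": 0,"z": 0,"rx": 0,"ry": 0,"rz": 0},
])

```text
t: 19.15
ee_pos: [0.5948, -0.21, 0.0712]
tool_rot: [-0.171, 0.985, 0.0, -0.001]
force: [0.5, -1.1, -0.5]
width: 0.102
grip_force: 78.7
```

```bash
python3 -c "
from h import *
s=robot.sense();print([s[k] for k in('ee_pos','force','torque','width')])"
```

```text
[array([ 0.5948158 , -0.2100428 ,  0.07120219]), array([ 0.53390229, -1.09666712, -0.45009382]), array([-0.23899702, -0.07629198, -0.00549517]), 0.1023646183724824]
```

Call:
move_arm([
  {"jaw": -1,"x": 0,"y": 0,"z": -0.002,"rx": 0,"ry": 0,"rz": 0},
  {"jaw": -1,"x": 0,"y": 0,"z": -0.0015,"rx": 0,"ry": 0,"rz": 0},
  {"jaw": -1,"x": 0,"y": 0,"z": -0.001,"rx": 0,"ry": 0,"rz": 0},
  {"jaw": -1,"x": 0,"y": 0,"z": 0,"rx": 0,"ry": 0,"rz": 0},
  {"jaw": -1,"x": 0,"y": 0,"z": 0,"rx": 0,"ry": 0,"rz": 0},
])

```text
t: 19.65
ee_pos: [0.5952, -0.2101, 0.0674]
tool_rot: [-0.171, 0.985, 0.0, -0.0]
force: [-1.2, 0.2, -1.4]
width: 0.102
grip_force: 78.7
```

```bash
python3 -c "
from h import *
s=robot.sense();print([s[k] for k in('ee_pos','force','torque','width')])"
```

```text
[array([ 0.5951527 , -0.21009825,  0.06740625]), array([-1.16574639,  0.1612895 , -1.36109157]), array([-0.00294354,  0.03666676,  0.01036865]), 0.10161706259446449]
```

Call:
move_arm([
  {"jaw": -1,"x": 0,"y": 0,"z": -0.001,"rx": 0,"ry": 0,"rz": 0},
  {"jaw": -1,"x": 0,"y": 0,"z": -0.001,"rx": 0,"ry": 0,"rz": 0},
  {"jaw": -1,"x": 0,"y": 0,"z": 0,"rx": 0,"ry": 0,"rz": 0},
  {"jaw": -1,"x": 0,"y": 0,"z": 0,"rx": 0,"ry": 0,"rz": 0},
  {"jaw": -1,"x": 0,"y": 0,"z": 0,"rx": 0,"ry": 0,"rz": 0},
])

```text
t: 20.15
ee_pos: [0.5954, -0.2103, 0.0669]
tool_rot: [-0.171, 0.985, -0.0, 0.0]
force: [-2.5, 0.4, 6.9]
width: 0.104
grip_force: 80.1
```

```bash
python3 -c "
from h import *
s=robot.sense();print([s[k] for k in('ee_pos','force','torque','width')])"
```

```text
[array([ 0.5953941 , -0.21028379,  0.06685233]), array([-2.54506326,  0.37529188,  6.92808796]), array([0.2392824 , 0.47630586, 0.01785491]), 0.10441145966354423]
```

Call:
move_arm([
  {"jaw": -1,"x": 0,"y": 0,"z": 0,"rx": 0,"ry": 0,"rz": -0.07},
  {"jaw": -1,"x": 0,"y": 0,"z": 0,"rx": 0,"ry": 0,"rz": -0.12},
  {"jaw": -1,"x": 0,"y": 0,"z": 0,"rx": 0,"ry": 0,"rz": -0.12},
  {"jaw": -1,"x": 0,"y": 0,"z": 0,"rx": 0,"ry": 0,"rz": -0.12},
  {"jaw": -1,"x": 0,"y": 0,"z": 0,"rx": 0,"ry": 0,"rz": -0.12},
])

```text
t: 20.65
ee_pos: [0.5959, -0.2108, 0.0669]
tool_rot: [0.105, 0.994, -0.001, 0.001]
force: [-1.8, -0.3, 5.4]
width: 0.105
grip_force: 79.7
```

```bash
python3 -c "
from h import *
s=robot.sense();print([s[k] for k in('ee_pos','force','torque','width','tool_rot')])"
```

```text
[array([ 0.59589433, -0.21083858,  0.06688213]), array([-1.82162177, -0.29739148,  5.3762768 ]), array([-0.07739166,  0.16010994,  0.08650358]), 0.10452689740343693, array([ 1.05105317e-01,  9.94460343e-01, -5.60911739e-04,  1.08767274e-03])]
```

Call:
move_arm([
  {"jaw": -1,"x": 0,"y": 0,"z": 0,"rx": 0,"ry": 0,"rz": -0.12},
  {"jaw": -1,"x": 0,"y": 0,"z": 0,"rx": 0,"ry": 0,"rz": -0.12},
  {"jaw": -1,"x": 0,"y": 0,"z": 0,"rx": 0,"ry": 0,"rz": -0.12},
  {"jaw": -1,"x": 0,"y": 0,"z": 0,"rx": 0,"ry": 0,"rz": -0.12},
  {"jaw": -1,"x": 0,"y": 0,"z": 0,"rx": 0,"ry": 0,"rz": -0.12},
])

```text
t: 21.15
ee_pos: [0.5959, -0.2108, 0.0669]
tool_rot: [0.394, 0.919, -0.0, 0.001]
force: [-1.3, -0.6, 6.0]
width: 0.099
grip_force: 79.7
```

Call:
move_arm([
  {"jaw": -1,"x": 0,"y": 0,"z": 0,"rx": 0,"ry": 0,"rz": -0.12},
  {"jaw": -1,"x": 0,"y": 0,"z": 0,"rx": 0,"ry": 0,"rz": -0.12},
  {"jaw": -1,"x": 0,"y": 0,"z": 0,"rx": 0,"ry": 0,"rz": -0.12},
  {"jaw": -1,"x": 0,"y": 0,"z": 0,"rx": 0,"ry": 0,"rz": -0.08},
  {"jaw": -1,"x": 0,"y": 0,"z": 0,"rx": 0,"ry": 0,"rz": 0},
])

```text
t: 21.65
ee_pos: [0.5958, -0.2108, 0.0669]
tool_rot: [0.584, 0.812, -0.0, 0.001]
force: [-1.7, -0.5, 6.4]
width: 0.102
grip_force: 79.7
```

```bash
python3 -c "
from h import *
s=robot.sense();print([s[k] for k in('ee_pos','force','torque','width','tool_rot','joint_positions')])"
```

```text
[array([ 0.59579967, -0.21082621,  0.06688161]), array([-1.72617303, -0.53948314,  6.40279937]), array([-0.09961017,  0.30588609,  0.11548304]), 0.10171614544683973, array([ 5.84248390e-01,  8.11574044e-01, -1.88868845e-05,  1.17926159e-03]), array([-4.61051850e-01,  6.49044092e-01,  1.37644220e+00, -4.67792138e-04,
        1.11378523e+00, -7.83733971e-01])]
```

Call:
move_arm([
  {"jaw": -1,"x": 0,"y": 0,"z": 0,"rx": 0,"ry": 0,"rz": -0.06},
  {"jaw": -1,"x": 0,"y": 0,"z": 0,"rx": 0,"ry": 0,"rz": -0.05},
  {"jaw": -1,"x": 0,"y": 0,"z": 0,"rx": 0,"ry": 0,"rz": -0.03},
  {"jaw": -1,"x": 0,"y": 0,"z": 0,"rx": 0,"ry": 0,"rz": 0},
  {"jaw": -1,"x": 0,"y": 0,"z": 0,"rx": 0,"ry": 0,"rz": 0},
])

```text
t: 22.15
ee_pos: [0.5958, -0.2108, 0.0669]
tool_rot: [0.639, 0.769, 0.0, 0.001]
force: [-0.9, -1.2, 6.2]
width: 0.103
grip_force: 79.7
```

```bash
python3 - <<'E'
from h import *
s=robot.sense();print([s[k] for k in('ee_pos','force','torque','width','tool_rot')])
q=cap('side','fs.png');i=q['color'].astype(int);m=((i[...,2]>35)&(i[...,1]*2<i[...,2])&(i[...,0]*2<i[...,2])).astype(np.uint8)
k,l,st,ce=cv2.connectedComponentsWithStats(m)
print([(st[j].tolist(),ce[j].round(1).tolist()) for j in range(1,k) if st[j,4]>2], proj(q,[[.5838+.0000,-.1791,.075]]))
for a in (0,1.2,1.4,1.57):
    t=.345+np.pi-a; print(a,proj(q,[.595+.012*np.cos(t),-.2105+.012*np.sin(t),.09]).round(1))
# unrelated scene parts vs start
r=cv2.absdiff(q['color'],load('side0.png')['color']).max(2)
for n,(x,y,w,h) in dict(box=(295,235,52,55),rack=(195,172,56,50),jar=(263,203,28,42)).items(): print(n,np.median(r[y:y+h,x:x+w]),r[y:y+h,x:x+w].mean())
E
```

```text
[array([ 0.59580883, -0.2108396 ,  0.06686192]), array([-0.85991433, -1.23433523,  6.16499001]), array([-0.09339467,  0.24048964,  0.12261151]), 0.10327383583032185, array([6.38708851e-01, 7.69447606e-01, 5.51630444e-05, 1.17585118e-03])]
[([321, 121, 7, 9, 24], [324.3, 125.7]), ([322, 140, 2, 2, 3], [322.7, 140.7])] [[319.35420493 156.04033638]]
0 [[329.2 142.3]]
1.2 [[324.5 144.7]]
1.4 [[323.4 144.7]]
1.57 [[322.5 144.5]]
box 10.0 13.323776223776223
rack 9.0 9.1375
jar 11.0 19.11139455782313
```

Call:
move_arm([
  {"jaw": -1,"x": 0,"y": 0,"z": 0,"rx": 0,"ry": 0,"rz": -0.04},
  {"jaw": -1,"x": 0,"y": 0,"z": 0,"rx": 0,"ry": 0,"rz": -0.03},
  {"jaw": -1,"x": 0,"y": 0,"z": 0,"rx": 0,"ry": 0,"rz": 0},
  {"jaw": -1,"x": 0,"y": 0,"z": 0,"rx": 0,"ry": 0,"rz": 0},
  {"jaw": -1,"x": 0,"y": 0,"z": 0,"rx": 0,"ry": 0,"rz": 0},
])

```text
t: 22.7
ee_pos: [0.5958, -0.2109, 0.0669]
tool_rot: [0.665, 0.747, 0.0, 0.001]
force: [-1.6, -0.2, 6.1]
width: 0.104
grip_force: 79.7
```

```bash
python3 - <<'E'
from h import *
s=robot.sense();print([s[k] for k in('ee_pos','force','torque','width','tool_rot')])
E
```

```text
[array([ 0.59580379, -0.21085079,  0.06688507]), array([-1.63744854, -0.18932879,  6.07625958]), array([-0.11073804,  0.25036321,  0.11211167]), 0.10393720495415328, array([6.65214063e-01, 7.46651731e-01, 7.57236293e-05, 1.19873225e-03])]
```

Call:
move_arm([
  {"jaw": -1,"x": 0,"y": 0,"z": 0,"rx": 0,"ry": 0,"rz": -0.03},
  {"jaw": -1,"x": 0,"y": 0,"z": 0,"rx": 0,"ry": 0,"rz": -0.03},
  {"jaw": -1,"x": 0,"y": 0,"z": 0,"rx": 0,"ry": 0,"rz": 0},
  {"jaw": -1,"x": 0,"y": 0,"z": 0,"rx": 0,"ry": 0,"rz": 0},
  {"jaw": -1,"x": 0,"y": 0,"z": 0,"rx": 0,"ry": 0,"rz": 0},
])

```text
t: 23.2
ee_pos: [0.5958, -0.2108, 0.0669]
tool_rot: [0.687, 0.726, 0.0, 0.001]
force: [-1.1, -1.8, 5.4]
width: 0.103
grip_force: 79.8
```

```bash
python3 - <<'E'
from h import *
s=robot.sense();print([s[k] for k in('ee_pos','force','torque','width','tool_rot')])
q=cap('side','gs.png')
for n in('side0.png','as.png','gs.png'):
    i=load(n)['color'].astype(int);e=i[...,2]-i[...,1];print(n);print(e[136:150,312:338])
E
```

```text
[array([ 0.59584304, -0.21084424,  0.06691165]), array([-1.14503037, -1.78452417,  5.41035715]), array([-0.06190109,  0.23199024,  0.36233369]), 0.10303623628369825, array([6.87175160e-01, 7.26490688e-01, 9.57612558e-05, 1.25339258e-03])]
side0.png
[[  2   2   3  -1  -1  -2  -1  -1  -1  -1  -1  -1  -1   0   0  -2  -1  -1
   -2  -1   0   2   1   2   2   2]
 [  2   3   1  -1  -2  -1  -1   0  -1   0   0  -1  -1  -1  -1  -1  -2  -1
   -1  -1   0  -1  -2  -1   2   2]
 [  2   3  -1   0   0  -1   0   0  -1   0   0  -1  -1  -1  -1  -1  -1   0
   -1  -1  -1  -1  -1  -1   2   2]
 [  2   2  -1  -1   0  -1   0  -2  -1  -1   0  -1  -1  -2  -1  -1  -1  -1
   -2   0  -1  -1   0  -1   3   2]
 [  1   1  -1   0  -1   0  -1  -1   0  -1   0  -1   0  -1  -1  -2  -2  -3
   -4  -4  -3  -2   0   0   2   2]
 [  2  -1  -2  -1  -1  -2   0   0   1  -1   0  -1  -1  -2  11   2  -4  -8
   21 -10  -9  -4  -1   1   3   3]
 [  2  -2  -1  -1   0   0  -2  -2   0  -1   1  -1  -1   5  23  15  -6  63
   85 104  83  -6  -1   2   2   2]
 [  0  -1  -2  -1  -1  -1  -1  -1   0  -2  -1  -1  -2   0   5   1  -3  -7
    1   0  41 
[... 2315 characters left out ...]
-1  1 -2  0  0 -1 -1  0  1
   3  2]
 [ 0 -1  0  0  0 -1 -1 -3 -4 -5  2 -4 -1  0 -1  3  0 -1  0 -1 -1  0 -1  2
   2  2]
 [-1 -2 -1  0 -1 -1  0 -2 -2 -4 -3 -2 -1  0 -1  3  0  1 -1 -1 -1  0  0  1
   3  3]
 [ 0 -1  0  0  0  0 -1 -1 -4 13 33 -3 -2 -2 -1 -1  0  0  0  0  0 -1  1  2
   1  2]
 [-1  0  0  0 -1 -1 -1 -1 -6 47 55 -5 -2  0  0 -1 -1 -1 -1 -1  0 -1  2  2
   2  2]
 [ 0  0 -1  0 -1 -1 -1 -2 -5 54 31 -5 -2 -1 -1  0  0 -1  0  0 -2  0  2  1
   1  2]
 [-1 -1  0  0  0  0  0 -1 -2  9 -4 -3 -2 -1 -1 -1  0 -1 -1 -1 -1  1  2  2
   1  2]
 [ 0  1  0 -1  0  0 -1 -1 -1 -2 -2 -1  0 -1 -1  0 -1  0  0 -1 -2  1  1  2
   1  0]
 [ 0 -2  0 -1 -1 -1 -1  0 -1  0  0  0 -1  0 -1 -1  0 -1  0 -1  0  1  1  1
   0 -1]]
```

The torque jumped to 0.36 N m, so the cylinder is at its stop. The red pointer is now at pixel (321.5,145), facing the green dot. The key is home and still gripped, so I'm handing in.

```bash
python3 -c "
from rig import robot
print(robot.hand_in())"
```

```text
the job is handed in; nothing more can be done
None
```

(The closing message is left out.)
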